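# Reload sample vials into a second rack in reverse order

## Task

Move the four sample vials from the grey rack to the empty black rack in reverse order, so that they can be run last to first: the leftmost vial of the grey rack goes into the rightmost pocket of the black rack, the next one into the pocket beside it, and so on, until the rightmost vial is in the leftmost pocket (left and right as the robot sees them). Each ends standing upright on the floor of its own pocket; tip none over on the way. The coloured pads stay in the grey rack and still show where each vial came from.

Things in the scene. Friction and masses are not known exactly. Their poses are not given: they have to be found in the camera images.
- grey_rack: grey plastic rack that holds the four vials at the start; fixed to the bench. 60 (x) x 222 (y) x 22 mm high, end lugs to 242 mm. Four square pockets in one row along its y axis, centres at y = +81, +27, -27, -81 mm (x = 0), each 52 x 52 mm inside, floor 4 mm above the bench, walls 2 to 4 mm thick. Origin: centre of the underside; y points to the robot's left (within 0.2 rad), z up. It stands nearer or farther than the black rack.
- black_rack: black plastic rack, empty at the start; fixed to the bench; same sizes, pockets and axes as the grey rack, with a flat white dot 26 mm across printed on the floor in the middle of each pocket. The four vials belong here at the end.
- red_vial: white sample vial with a red ribbed screw cap (closed, does not turn), loose, about 60 g, 72 mm high in all: body 32 mm across, cap 34 mm across from 57 to 72 mm up. Origin: centre of its underside; z up its axis. Stands at the start on the red pad. Vials in a row stand 54 mm apart along the rack's y axis; take the cap from above with the fingers closing across the row (along the rack's x axis).
- red_pad: red square pad 50 x 50 x 3 mm, fixed on the floor of the grey rack's pocket in which the red-capped vial stands at the start, its edge seen round the vial; it stays there and so still shows that vial's old place. Origin: centre of its underside, 4 mm above the bench.
- yellow_vial: white sample vial with a yellow ribbed screw cap (closed, does not turn), loose, about 60 g, 72 mm high in all: body 32 mm across, cap 34 mm across from 57 to 72 mm up. Origin: centre of its underside; z up its axis. Stands at the start on the yellow pad. Vials in a row stand 54 mm apart along the rack's y axis; take the cap from above with the fingers closing across the row (along the rack's x axis).
- yellow_pad: yellow square pad 50 x 50 x 3 mm, fixed on the floor of the grey rack's pocket in which the yellow-capped vial stands at the start, its edge seen round the vial; it stays there and so still shows that vial's old place. Origin: centre of its underside, 4 mm above the bench.
- green_vial: white sample vial with a green ribbed screw cap (closed, does not turn), loose, about 60 g, 72 mm high in all: body 32 mm across, cap 34 mm across from 57 to 72 mm up. Origin: centre of its underside; z up its axis. Stands at the start on the green pad. Vials in a row stand 54 mm apart along the rack's y axis; take the cap from above with the fingers closing across the row (along the rack's x axis).
- green_pad: green square pad 50 x 50 x 3 mm, fixed on the floor of the grey rack's pocket in which the green-capped vial stands at the start, its edge seen round the vial; it stays there and so still shows that vial's old place. Origin: centre of its underside, 4 mm above the bench.
- blue_vial: white sample vial with a blue ribbed screw cap (closed, does not turn), loose, about 60 g, 72 mm high in all: body 32 mm across, cap 34 mm across from 57 to 72 mm up. Origin: centre of its underside; z up its axis. Stands at the start on the blue pad. Vials in a row stand 54 mm apart along the rack's y axis; take the cap from above with the fingers closing across the row (along the rack's x axis).
- blue_pad: blue square pad 50 x 50 x 3 mm, fixed on the floor of the grey rack's pocket in which the blue-capped vial stands at the start, its edge seen round the vial; it stays there and so still shows that vial's old place. Origin: centre of its underside, 4 mm above the bench.
Things that resemble listed ones, but are neither listed nor needed, are in the scene too. Several things have the shape of the red_pad; the one meant has the colours described above.

How it is judged:
By the outcome, as a careful person would: the job done as asked, in the order asked, and still so for the second after the job is handed in, with the robot touching nothing.
It also fails if it takes over 88 s, if anything falls off the work surface, if the arm or the gripper's body presses on something with over 40 N, if the wrist force passes 120 N, or if a joint passes its speed limit or range.

## Robot

A 6-joint arm with a two-finger parallel gripper is mounted at the origin on a cart in front of the work surface, level with it; the furniture and walls round the work are solid. World frame = base frame: x ahead of the robot, y to its left, z up, the work surface at z = 0. Lengths are in mm, angles in rad, forces in N, time in s.
With the tool pointing down it reaches from about 300 to 775 mm from the base axis. Payload 14.6 kg.
Tool frame: the origin (TCP) lies on the centre line of the jaws, within the pads' length; the fingertips stand 19 mm ahead of it and the grasp point (between the pads) is the TCP (bot.tip_reach is the distance from the TCP to the fingertips, in mm); z points along the fingers, y is the line along which they close (so a half turn about z gives the same grasp; the last joint's range is limited). The gripper opens to 85 mm and grips with 20 to 120 N. Pads are 22 mm wide; open, the fingers measure 114 mm over their backs; the gripper's body (76 mm by 85 mm) begins 54 mm behind the grasp point. The pads swing forward as they close: fully open they stand 13 mm farther back than shut.
Start: joints at [1.071, 0.3, 1.521, -0, 1.321, -0.067], TCP at [230.674, 499.279, 250.281] pointing down, gripper open.
Joint ranges: [-3.03, 3.03], [-0.79, 2.21], [0.23, 2.52], [-1.04, 4.18], [0, 3.07], [-2.55, 2.55]. Speed limits (rad/s): [2.22, 2.22, 2.57, 3.14, 3.14, 3.14].

## Interface

Orientations are given as a unit quaternion [w, x, y, z].
In Python, from rig import bot gives the robot as it stands. Calls block until the motion is done:
- bot.move_to(position, orientation): joint-space move of the TCP to a pose.
- bot.servo_line(position, attitude=None, speed=150, until_force=None): straight line of the TCP; attitude=None keeps the orientation; speed is the mean speed in mm/s. With until_force (N) it stops when the force on the tool has changed by that much, and returns True; else False.
- bot.move_joints(angles): joint-space move.
- bot.move_gripper(opening, grip_force=None): finger opening in mm; grip_force is the grip in N (None keeps the last); returns when the fingers have stopped.
- bot.dwell(seconds).
- bot.ik(position, orientation): joint angles nearest the present ones, or None.
- bot.read_state(): the state.
- bot.read_camera(name): name is "side" or "top" or "wrist"; returns a dict with "image" (480x640x3 uint8, blue, green, red), "depth" (480x640 float32, mm along the optical axis (not along the pixel's ray), 0 where there is no reading), "fovy" (degrees; the focal length in pixels is half the picture's height over the tangent of half this angle, whatever the lens; pixels are square), "cx", "cy" (the principal point, pixels), "eye" and "attitude" of the camera in the world; the wrist camera has in their place "mount" (4x4, takes a point from camera to tool coordinates, whose origin is the TCP and whose axes are the flange's). Camera axes: x right, y down, z forward; pixel columns grow to the right and rows downward; lengths in mm; the calibration is good to about 2 mm. A picture is of the moment at which its call begins: read the wrist's pose just before it.
A pose or a line that the arm cannot do raises bot.MotionError and nothing moves.
- bot.finish_job(): hands the job in; it is judged then, once.
The state is a dict: "clock": time; "joint_positions": joint angles; "qvel": joint speeds; "effort": joint torques, N m; "ee_pos": TCP position; "tool_rot": TCP orientation; "ft_force": force on the tool from outside, world axes, zero at the start; "moment": the same for the moment, N m; "grip_width": finger opening in mm; "grip_force": force on a finger pad.
Only numpy, scipy, OpenCV 4.12 (cv2) and the standard library are available. Lean on these libraries where they do the work, as an engineer would, in place of code of your own. Each camera call takes 0.05 s, during which the arm holds its last target. There are 200 camera calls.

## Working session

There is one attempt and no reset: what is moved stays moved. The work goes in short steps, each a Python script; the robot and the scene stay as the last script left them, time stands still between calls to the robot, and variables do not carry over. Pictures are saved under pics/ and viewed, at most 14 in all, crops included, and the job is handed in when it is done.

```bash
mkdir -p pics; ls; python3 - <<'E'
from rig import bot
import cv2,numpy as np
for n in ("top","side"):
    c=bot.read_camera(n); cv2.imwrite(f"pics/{n}0.png",c["image"]); np.savez(f"{n}0.npz",**c)
    print(n,c["fovy"],c["cx"],c["cy"],c["eye"],c["attitude"],(c["depth"]>0).mean(), [k for k in c])
s=bot.read_state();print(s["clock"],s["tool_rot"],s["grip_width"])
E
```

```text
pics
top 53.12878965564813 314.8626178024307 236.82844977468574 [471.18454643 -96.68457927 880.14176369] [-0.05939733  0.71108795 -0.69711165  0.0697225 ] 0.9960026041666666 ['image', 'depth', 'fovy', 'cx', 'cy', 'eye', 'attitude']
side 50.098967302905024 324.30423260400255 238.0590584947902 [ 275.86101399 -747.10062457  630.88625147] [-0.41887492  0.8786136  -0.20592802  0.10087418] 0.9961100260416667 ['image', 'depth', 'fovy', 'cx', 'cy', 'eye', 'attitude']
0.1 [-1.36543508e-04  2.14708849e-01  9.76677964e-01 -4.95387478e-04] 85.17628725828912
```

View pics/top0.png

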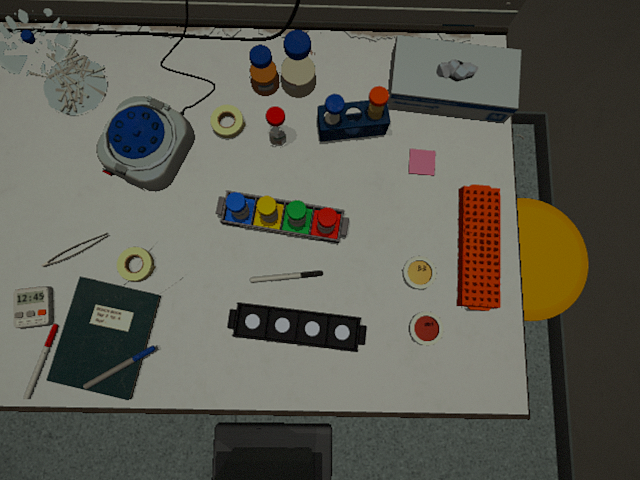

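View pics/side0.png

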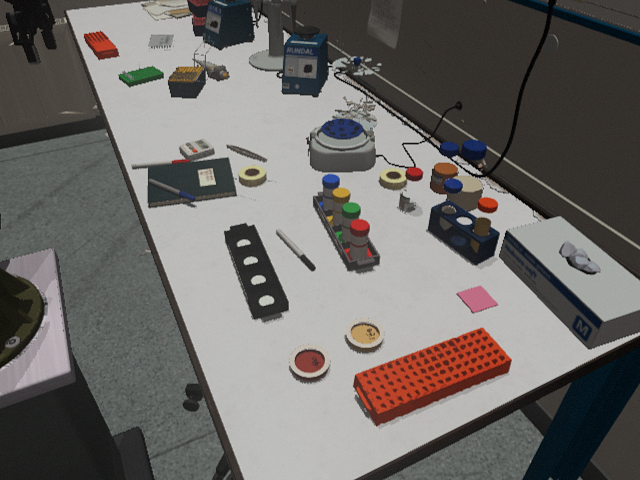

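The top view shows the grey rack at about (283,217) with caps, left to right, blue (237,208), yellow (268,211), green (297,215) and red (327,221). The empty black rack is nearer at (298,327), with dots at (252,321), (282,325), (312,328) and (342,332). The lookalikes are the red-capped vial (276,118), the blue rack (353,120), the red dish (425,328) and the pink pad (422,162). None of these stand in the grey rack on coloured pads.

```bash
cat > h.py <<'E'
import cv2,numpy as np
from scipy.spatial.transform import Rotation as R
def rot(q): return R.from_quat(np.roll(q,-1)).as_matrix()
def ray(c,u,v,z):
    f=240/np.tan(np.radians(c["fovy"])/2)
    d=rot(c["attitude"])@np.array([(u-c["cx"])/f,(v-c["cy"])/f,1])
    return c["eye"]+d*(z-c["eye"][2])/d[2]
def cloud(c):
    f=240/np.tan(np.radians(c["fovy"])/2); v,u=np.mgrid[:480,:640]; D=c["depth"]
    return np.dstack([(u-c["cx"])/f*D,(v-c["cy"])/f*D,D])@rot(c["attitude"]).T+c["eye"]
HUE=dict(blue=(100,130),yellow=(20,35),green=(45,85),red=(170,10))
def cmask(img,n):
    h,s,v=cv2.split(cv2.cvtColor(img,cv2.COLOR_BGR2HSV)); a,b=HUE[n]
    return ((h>=a)&(h<=b) if a<b else (h>=a)|(h<=b))&(s>120)&(v>50)
def blobs(m,amin):
    n,_,st,ce=cv2.connectedComponentsWithStats(m.astype(np.uint8)); 
    return [(ce[i],st[i,4]) for i in range(1,n) if st[i,4]>=amin]
E
python3 - <<'E'
from h import *
for n,roi,roib in (("top",(180,250,210,355),(295,355,225,370)),("side",(165,275,305,390),(220,325,220,295))):
    c=dict(np.load(n+"0.npz")); P=cloud(c); img=c["image"]
    box=lambda r:(lambda m:(m.__setitem__((slice(r[0],r[1]),slice(r[2],r[3])),True),m)[1])(np.zeros((480,640),bool))
    print(n)
    for k in HUE:
        m=cmask(img,k)&box(roi)
        t=m&(P[...,2]>72)   # cap top only
        v,u=np.nonzero(t)
        p=m&(P[...,2]<25); vv,uu=np.nonzero(p)
        cen=(u.min()+u.max())/2,(v.min()+v.max())/2
        print(k,len(u),np.round([u.mean(),v.mean()],1),"cap mean",ray(c,u.mean(),v.mean(),79).round(1),"depth",np.median(P[t],0).round(1),"z95",np.percentile(P[t][:,2],90).round(1),"pad",len(uu),ray(c,uu.mean(),vv.mean(),7).round(1))
    w=(img.min(2)>130)&box(roib)
    q=cv2.erode(w.astype(np.uint8),np.ones((2,2)))*0+w
    for ce,a in blobs(q,30): print("dot",ce.round(1),a,ray(c,*ce,4).round(1), P[int(ce[1]),int(ce[0])].round(1))
c=dict(np.load("top0.npz"))["image"][170:370,200:390]
cv2.imwrite("pics/crop1.png",cv2.resize(c,None,fx=3,fy=3,interpolation=cv2.INTER_CUBIC))
E
```

```text
top
blue 303 [235.  201.3] cap mean [678.4  31.1  79. ] depth [678.6  31.   78.6] z95 80.5 pad 267 [674.8  29.2   7. ]
yellow 304 [265.8 205. ] cap mean [673.1 -21.9  79. ] depth [673.4 -22.1  78.3] z95 80.5 pad 334 [665.8 -22.5   7. ]
green 292 [296.  209.4] cap mean [666.6 -73.9  79. ] depth [667.1 -73.9  78.8] z95 80.5 pad 331 [658.3 -75.2   7. ]
red 306 [326.7 216.7] cap mean [ 655.  -126.6   79. ] depth [ 654.8 -127.    78.6] z95 80.3 pad 337 [ 651.4 -126.1    7. ]
dot [297.1 311.2] 552 [496.3 -78.4   4. ] [496.1 -78.7  20.8]
dot [308.1 297.7] 53 [520.9 -97.8   4. ] [ 5.224e+02 -9.760e+01 -4.000e-01]
dot [252.  320.9] 144 [477.6   2.    4. ] [479.1   3.7   5. ]
dot [281.9 324.5] 146 [472.2 -51.9   4. ] [473.  -50.3   5.5]
dot [311.8 328.1] 145 [ 466.8 -105.6    4. ] [ 467.  -104.2    2.7]
dot [341.8 331.8] 147 [ 461.2 -159.4    4. ] [ 462.7 -158.     4.9]
dot [245.  340.1] 42 [443.6  12.9   4. ] [443.7  13.3   1.5]
dot [285.5 346.5] 107 [433.8 -59.4   4. ] [434.5 -58.3   0. ]
dot [338.  351.4] 72 [ 426.9 -152.9    4. ] [ 427.4 -151.4    0.5]
side
blue 117 [330.6 178.7] cap mean [678.2  25.5  79. ] depth [679.3  27.1  77.8] z95 79.3 pad 25 [682.3  67.5   7. ]
yellow 133 [340.7 192.6] cap mean [673.  -27.2  79. ] depth [673.5 -26.1  77.8] z95 79.2 pad 30 [663.7  -2.4   7. ]
green 137 [350.7 207.5] cap mean [666.6 -78.6  79. ] depth [666.7 -77.1  78.1] z95 79.4 pad 24 [653.5 -58.2   7. ]
red 195 [359.5 225.9] cap mean [ 653.8 -134.2   79. ] depth [ 655.1 -133.2   77.8] z95 79.4 pad 68 [ 659.  -123.3    7. ]
dot [257.5 271.6] 4207 [474.3 -87.5   4. ] [473.8 -86.2   4.6]
dot [242.8 242.5] 68 [478.2   2.1   4. ] [477.2   3.9   4.4]
dot [250.2 260.2] 87 [473.1 -52.5   4. ] [473.4 -50.5   2.9]
dot [257.7 279.4] 105 [ 467.4 -106.5    4. ] [ 466.8 -104.5    3.4]
dot [265.9 300.2] 121 [ 461.7 -160.5    4. ] [ 460.3 -159.9    4.7]
```

View pics/crop1.png

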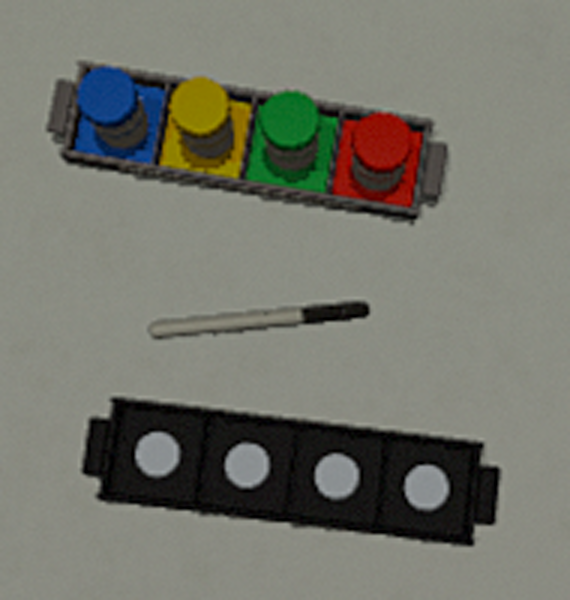

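The enlarged crop confirms it. In the grey rack the blue, yellow, green and red caps stand over pads of matching colour, left to right. The black rack has four clear dots. The mapping from the left is blue → dot 4, yellow → dot 3, green → dot 2, red → dot 1. Next I hover over the row and refine with the wrist camera.

```bash
cat >> h.py <<'E'
YG,YB=-0.147,-0.101
CAP=dict(blue=(677.5,30.5),yellow=(672.5,-22.5),green=(666,-74.5),red=(654.5,-127.5))
DOT=dict(red=(477.7,2),green=(472.4,-52),yellow=(467,-105.8),blue=(461.4,-159.7))
def quats(y): return [np.array([0,np.cos(p),np.sin(p),0]) for p in ((y+np.pi/2)/2,(y+np.pi/2)/2+np.pi/2)]
def down(bot,p,y):
    s=[(abs(j[5]),k) for k,q in enumerate(quats(y)) if (j:=bot.ik(p,q)) is not None]
    return quats(y)[min(s)[1]]
E
python3 - <<'E'
from h import *
from rig import bot
p=[610,-55,240]
for y in (YG,YB):
    for q in quats(y):
        for pp in (p,[677,30,72],[654,-127,72],[461,-160,69],[478,2,69]):
            j=bot.ik(pp,q); print(None if j is None else np.round(j,2),end=" ")
    print()
q=down(bot,p,YG)
bot.move_gripper(64,40)
bot.move_to(p,q)
s=bot.read_state(); c=bot.read_camera("wrist"); cv2.imwrite("pics/w1.png",c["image"])
np.savez("w1.npz",ee=s["ee_pos"],tr=s["tool_rot"],**c); print(s["clock"],s["ee_pos"],s["grip_width"],c["mount"])
E
```

```text
[-0.15  0.45  1.34 -0.    1.35 -0.  ] [-0.01  0.76  1.26 -0.    1.12  0.14] [-0.25  0.73  1.3  -0.    1.1  -0.1 ] [-0.41  0.41  1.85 -0.    0.88 -0.26] [-0.07  0.39  1.88 -0.    0.87  0.07] None None None None None 
[-0.15  0.45  1.34 -0.    1.35 -0.05] [-0.01  0.76  1.26 -0.    1.12  0.09] [-0.25  0.73  1.3  -0.    1.1  -0.15] [-0.41  0.41  1.85 -0.    0.88 -0.31] [-0.07  0.39  1.88 -0.    0.87  0.03] None None None None None 
2.8417 [610.03502571 -54.15285585 240.09171357] 64.01897088953199 [[-4.15335610e-04 -9.48666200e-01 -3.16278782e-01  8.36787120e+01]
 [ 9.99999816e-01 -5.33667993e-04  2.87522461e-04 -7.92165941e-01]
 [-4.41550704e-04 -3.16278604e-01  9.48666248e-01 -1.23109236e+02]
 [ 0.00000000e+00  0.00000000e+00  0.00000000e+00  1.00000000e+00]]
```

View pics/w1.png

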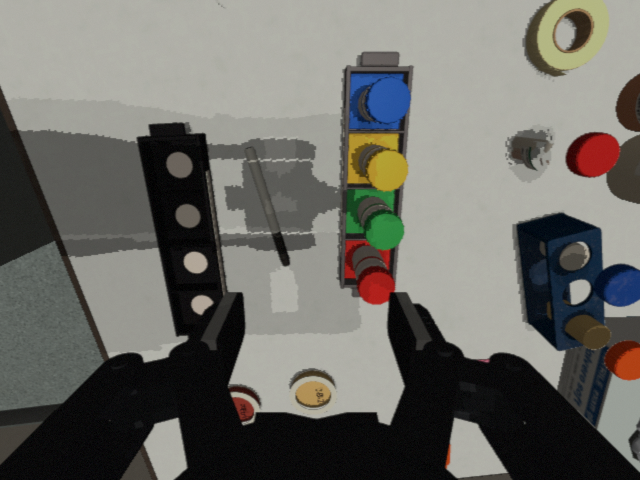

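The wrist view shows the blue (388,101), yellow (388,170), green (383,230) and red (376,286) caps over their pads, and the row's sides run vertical, so the yaw is right. I'll cast rays to cap-top height and compare with the top view before picking blue.

```bash
python3 - <<'E'
from h import *
d=dict(np.load("w1.npz")); M=rot(d["tr"]); m=d["mount"]
d["eye"]=M@m[:3,3]+d["ee"]; A=M@m[:3,:3]; d["attitude"]=np.roll(R.from_matrix(A).as_quat(),1)
P=cloud(d)
for k in HUE:
    t=cmask(d["image"],k)&(P[...,2]>60)&(P[...,2]<95); t[:,:330]=0; t[:,430:]=0; t[310:]=0
    v,u=np.nonzero(t&(P[...,2]>75)); (cu,cv),r=cv2.minEnclosingCircle(np.c_[u,v].astype(np.float32))
    print(k,len(u),ray(d,u.mean(),v.mean(),79).round(1),ray(d,cu,cv,79).round(1),r.round(1),np.median(P[v,u,2]).round(1))
w=d["image"].min(2)>85
w[:,:160]=0;w[:,215:]=0;w[:148]=0;w[300:]=0
for ce,a in blobs(w,100): print(ce,a,ray(d,*ce,4).round(1))
E
```

```text
Traceback (most recent call last):
AttributeError: 'float' object has no attribute 'round'
```

```bash
python3 - <<'E'
from h import *
d=dict(np.load("w1.npz")); M=rot(d["tr"]); m=d["mount"]
d["eye"]=M@m[:3,3]+d["ee"]; A=M@m[:3,:3]; d["attitude"]=np.roll(R.from_matrix(A).as_quat(),1)
P=cloud(d)
for k in HUE:
    t=cmask(d["image"],k)&(P[...,2]>60)&(P[...,2]<95); t[:,:330]=0; t[:,430:]=0; t[310:]=0
    v,u=np.nonzero(t&(P[...,2]>75)); (cu,cv),r=cv2.minEnclosingCircle(np.c_[u,v].astype(np.float32))
    print(k,len(u),ray(d,u.mean(),v.mean(),79).round(1),ray(d,cu,cv,79).round(1),round(r,1),np.median(P[v,u,2]))
w=d["image"].min(2)>85
w[:,:160]=0;w[:,215:]=0;w[:148]=0;w[300:]=0
for ce,a in blobs(w,100): print(ce,a,ray(d,*ce,4).round(1))
E
```

```text
blue 1625 [677.7  33.5  79. ] [677.9  33.6  79. ] 24.4 78.44127269723458
yellow 1356 [672.5 -19.5  79. ] [669.2 -43.4  79. ] 50.2 78.4706046375681
green 1124 [666.  -70.9  79. ] [665.8 -70.2  79. ] 19.7 78.50677243530029
red 974 [ 654.1 -123.1   79. ] [ 654.1 -122.3   79. ] 18.7 78.44010128093251
[212.31843575 166.34636872] 179 [510.   -2.7   4. ]
[179.10375276 164.54525386] 453 [476.9   4.    4. ]
[187.50918635 215.52755906] 381 [471.3 -49.6   4. ]
[195.14861461 261.94710327] 397 [ 465.7 -103.2    4. ]
[162.55072464 284.37681159] 207 [ 421.8 -124.8    4. ]
```

Wrist and top views agree in x within 0.5 mm. In y they differ by a constant 2–3 mm, so I use the mean. Transferring blue first.

```bash
cat >> h.py <<'E'
CAP=dict(blue=(677.6,32),yellow=(672.5,-21),green=(666,-72.7),red=(654.4,-125.3))
def transfer(bot,k,zt=180):
    a,b=CAP[k],(DOT[k][0]-.3,DOT[k][1]+1.2)
    q1=down(bot,[*a,zt],YG); q2=down(bot,[*b,zt],YB)
    bot.move_to([*a,zt-30],q1)
    bot.servo_line([*a,72],speed=80)
    bot.move_gripper(25,40); bot.dwell(.1)
    s=bot.read_state(); print(k,"grip",s["grip_width"],s["grip_force"],s["ee_pos"].round(1) if hasattr(s["ee_pos"],"round") else s["ee_pos"])
    if abs(s["grip_width"]-34)>3: print("BAD GRIP"); return False
    bot.servo_line([*a,zt],speed=120)
    bot.move_to([*b,zt],q2)
    bot.servo_line([*b,80],speed=110); bot.dwell(.15)
    hit=bot.servo_line([*b,66],speed=20,until_force=4)
    s=bot.read_state(); print("contact",hit,np.round(s["ee_pos"],1),np.round(s["ft_force"],1),"w",s["grip_width"])
    bot.dwell(.1); bot.move_gripper(62); 
    bot.servo_line([*b,zt-30],speed=120)
    print("clock",bot.read_state()["clock"]); return True
E
python3 - <<'E'
from h import *
from rig import bot
transfer(bot,"blue")
c=bot.read_camera("side"); cv2.imwrite("pics/s1.png",cv2.resize(c["image"][150:340,200:420],None,fx=3,fy=3))
E
```

```text
blue grip 32.49053559783892 39.726969972252846 [677.9  32.   72.6]
contact True [ 461.2 -158.6   69.5] [-0.8  0.9  6.9] w 32.57722558749233
clock 10.3583
```

View pics/s1.png

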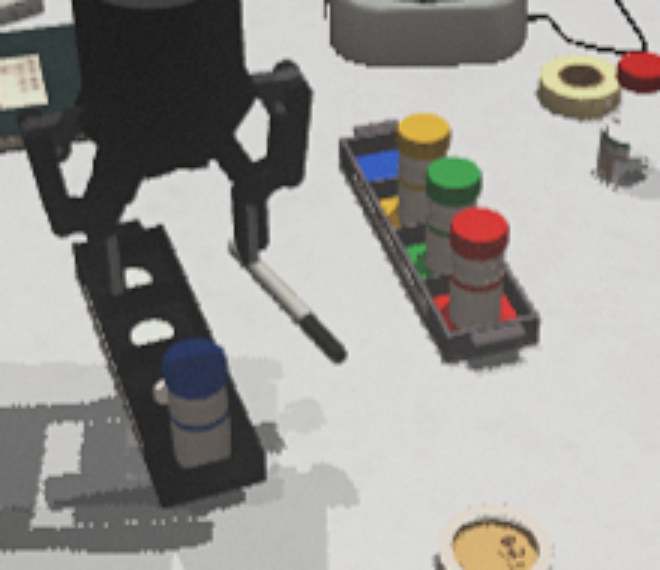

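Blue stands upright in the rightmost black pocket, at (197,405) in the crop, and the others are undisturbed. On to the remaining three.

```bash
python3 - <<'E'
from h import *
from rig import bot
for k in ("yellow","green","red"):
    if not transfer(bot,k): break
bot.move_to([480,200,250],down(bot,[480,200,250],YB)); bot.dwell(.3)
a=bot.read_camera("side"); c=bot.read_camera("top"); P=cloud(c)
np.savez("top1.npz",**c)
for k in HUE:
    t=cmask(c["image"],k)&(P[...,2]>70)&(P[...,2]<85)&(P[...,0]<500)&(P[...,0]>430)&(abs(P[...,1]+80)<110); v,u=np.nonzero(t)
    print(k,len(u),ray(c,u.mean(),v.mean(),76).round(1),np.percentile(P[t][:,2],90))
cv2.imwrite("pics/end.png",np.hstack([cv2.resize(a["image"][150:340,210:400],(400,400)),cv2.resize(c["image"][180:370,200:390],(400,400))]))
E
```

```text
yellow grip 32.26623386586885 39.713955799816176 [672.8 -21.   72.6]
contact True [ 466.8 -104.6   69.5] [-0.5  0.9  7.6] w 32.528851109182334
clock 18.0083
green grip 32.31901810641789 39.67538917204365 [666.2 -72.8  72.6]
contact True [472.3 -50.8  69.5] [-0.9  0.   7. ] w 32.3253832692885
clock 25.35
red grip 32.362210909113074 39.66827399097383 [ 654.6 -125.4   72.6]
contact True [477.5   3.2  69.5] [-1.1 -0.3  6.5] w 32.37410734296101
clock 32.75
blue 331 [ 463.1 -158.6   76. ] 77.43429692912252
yellow 339 [ 468.8 -105.3   76. ] 77.38496268307628
green 327 [473.9 -52.1  76. ] 77.39146147091394
red 334 [479.1   1.3  76. ] 77.18197979774274
```

View pics/end.png

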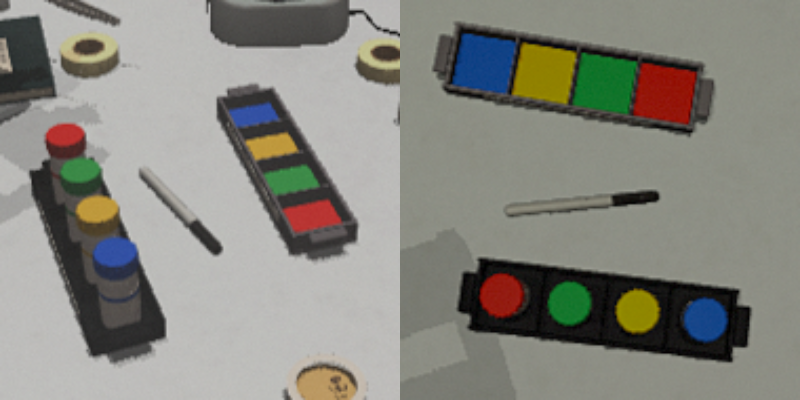

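The final view shows the black rack holding red, green, yellow and blue from left to right (right half: (503,296), (570,303), (638,311), (706,320)). All stand upright, centred and at the right height, and the pads are still in the grey rack. Handing in.

```bash
python3 -c "
from rig import bot
print(bot.finish_job())"
```

```text
the job is handed in; nothing more can be done
None
```

The four vials stand upright in the black rack in reverse order (red, green, yellow, blue from left to right), the coloured pads are still in the grey rack, and the job was handed in at about 34 s of the 88 s limit.

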